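# Centre the mug on the kitchen scale and tare it without touching

### The arm

A 6-joint arm with a two-finger parallel gripper is mounted at the origin on a cart in front of the work surface, level with it; the furniture and walls round the work are solid. World frame = base frame: x ahead of the robot, y to its left, z up, the work surface at z = 0. Lengths are in mm, angles in degrees, forces in N, time in s.
With the tool pointing down it reaches from about 300 to 850 mm from the base axis. Payload 4.2 kg.
Tool frame: the origin (TCP) lies between the finger pads, 19 mm behind the fingertips; this is the grasp point; z points along the fingers, y is the line along which they close (so a half turn about z gives the same grasp; the last joint's range is limited). The gripper opens to 91 mm and grips with 3 to 60 N. Pads are 32 mm wide; open, the fingers measure 118 mm over their backs; the gripper's body (76 mm by 178 mm) begins 60 mm behind the grasp point.
Start: joints at [61.994, 18.312, 89.639, -0, 72.044, -1.146], TCP at [259.798, 512.978, 232.776] pointing down, gripper open.
Joint ranges: [-177.97, 177.97], [-48.28, 115.42], [12.27, 149.76], [-77.06, 257.06], [2.81, 150.46], [-146.56, 146.56]. Speed limits (degrees/s): [147.25, 147.25, 180, 180, 180, 180].

### API

Orientations are given as [roll, pitch, yaw] about the fixed x, y, z axes, in that order (R = Rz(yaw) Ry(pitch) Rx(roll)).
In Python, from workcell import env gives the robot as it stands.
- The arm moves only by the shell command python3 -m jog 'ROWS' [FORCE]. ROWS is a JSON object of lists of equal length, an entry for each row: "jaw": the finger opening in mm, from 0 to 91.2; "slide": the shift along the tool's x, y, z in units of 30 mm (1.0 is 30 mm), a list of three; "spin": the turn about the tool's z in units of 8 degrees (1.0 is 8 degrees). In form: {"jaw": [jaw, ...], "slide": [[dx, dy, dz], ...], "spin": [spin, ...]}. A call has 1 to 10 rows; each row shifts and turns the commanded pose from where the row before left it, along the tool's axes as they then stand; what a row does not reach is not made up. A row lasts 1/10 s, in which the tool goes at most 50 mm and 8.59 degrees, less where a joint would pass 70% of its speed; a pose out of reach is approached as far as the arm can. A call is refused whole if a number of a shift passes 1 or a number of a turn 1, either way. A call with a gripper value outside its range is refused whole. The fingers move at their own pace and stop on an object; FORCE is the grip in N (left out, the last holds). Time passes only in rows, so rows that do not move let the fingers close. It gives the time, the measured TCP pose, the force, the opening and the grip force at its end, in the units of the state.
- env.state(): the state, without advancing time (a new reading comes with each control period).
- env.grab_frame(name): name is "scene" or "top" or "wrist"; returns the picture (480x640x3 uint8, red, green, blue); there is no depth.
- env.camera_model(name): a dict with "fx", "fy", "cx", "cy" (pixels), "camera_from_world" (4x4, takes a point from world to camera coordinates). Camera axes: x right, y up, looking along -z (the intrinsics and any distortion apply to the point x, -y, -z); pixel columns grow to the right and rows downward; lengths in mm; the calibration is good to about 2 mm. The wrist camera is an equidistant fisheye: a pixel r from the principal point sees the ray r / f radians off the axis. A picture is of the moment at which its call begins: read the wrist's pose just before it. camera_model takes no time and is no camera call; for the wrist camera it gives the pose at the moment of the call.
- env.job_done(): hands the job in; it is judged then, once.
The state is a dict: "time_s": time; "qpos": joint angles; "qvel": joint speeds; "effort": joint torques, N m; "ee_pos": TCP position; "ee_rot": TCP orientation; "force": force on the tool from outside, world axes, zero at the start; "torque": the same for the moment, N m; "gripper_width": finger opening in mm; "gripper_force": force on a finger pad.
Only numpy, scipy, OpenCV 4.12 (cv2) and the standard library are available. Lean on these libraries where they do the work, as an engineer would, in place of code of your own. Each camera call takes 0.05 s, during which the arm holds its last target. There are 200 camera calls.

### The job

Get the kitchen scale ready for weighing into the mug: with the fingertips, gently push the mug along the weighing plate until its foot stands inside the circle engraved in the middle of the plate, and take the fingers off it. Then tare the scale through its touchless sensor: point straight down at the tare window (the long oblong one at the left end of the panel) with closed fingertips, a finger's breadth above it, and keep still there for two seconds. Only push the mug, never lift or tip it, never touch the sensor panel or lean on the scale, and leave the things standing round it where they are.

Things in the scene. Friction and masses are not known exactly. Their poses are not given: they have to be found in the camera images.
- scale: low grey kitchen scale, 205 (x) x 165 (y) x 26 mm high, on rubber feet that do not slip (it cannot be moved). Origin: centre of its underside, on the worktop. Its x axis points to the rear, away from the robot, y to its left; it stands turned up to 20 degrees either way. Front 50 mm: the black sensor panel, top 22 mm above the worktop; behind it the aluminium weighing plate
- panel: black glass sensor panel of the scale, 47 (x) x 159 (y) x 4 mm; origin: centre of its underside, 17.5 mm above the worktop. On it a grey display strip along the rear and in front of that three flat touchless windows 52 mm apart: from left (+y) to right the long oblong (tare), the ring (power), the two dots (units)
- tare (a point): centre of the tare window, flush with the top of the panel, 22 mm above the worktop: a pale oblong 11 mm (x) by 29 mm (y), 87.5 mm in front of the scale's origin and 52 mm to its left. Axes as the scale's, z up
- plate_centre (a point): centre of the weighing plate's top face and of the engraved circle, 108 mm across; 25 mm behind the scale's origin (along its +x) and 26 mm above the worktop. The plate is 150 (x) x 160 (y) mm, level, edges rounded 2 mm, top 4 mm above the panel. Axes as the scale's
- plate (a joint): how far the weighing plate is pressed down on its spring, m: 0 empty, 0.003 at the stop; 4 N per mm (the mug alone presses it about 0.5 to 1 mm)
- mug: plain white mug on the plate, about 0.3 kg, 91 mm tall, straight cylinder 84 mm in diameter, slides on the plate. Its origin is at the underside, midway along mug and handle together: the cylinder's axis lies 18.5 mm from it along the mug's +y. The handle points along -y (to the rear of the scale, within 27 degrees), 80 mm out from the cylinder's axis, 17 to 80 mm above the foot
- mug_foot (a point): point on the cylinder's axis at the underside of the mug. At the start it is 26 to 61 mm off the centre of the engraved circle, on the robot's side of it, so that the mug hangs a little over the panel's display
- pepper_mill: small glass shaker with a grey cap, 44 mm across, 90 mm tall, beside the scale; origin at the centre of its underside. Leave it alone
- spice_jar: spice jar with a dark cap, 44 mm across, 105 mm tall, beside the scale; origin at the centre of its underside. Leave it alone
- mandarin: mandarin, 61 mm across, 50 mm tall, left of the scale; origin at its underside. Leave it alone
- jam_jar: jam jar with a white lid, 65 mm across, 94 mm tall, right of the scale; origin at the centre of its underside. Leave it alone
- peeler: green-handled peeler, 170 x 25 x 18 mm, lying on the worktop in front of the sink; origin at the middle of its underside. Leave it alone
Things that resemble listed ones, but are neither listed nor needed, are in the scene too. What is shaped like the mug but turquoise is not meant.

How it is judged:
By the outcome, as a careful person would: the job done as asked, in the order asked, and still so for the second after the job is handed in, with the robot touching nothing.
It also fails if it takes over 45 s, if anything falls off the work surface, if the arm or the gripper's body presses on something with over 40 N, if the wrist force passes 120 N, or if a joint passes its speed limit or range.

## Working session

There is one attempt and no reset: what is moved stays moved. The work goes in short steps, Python scripts to look and compute and a shell command to move; the robot and the scene stay as the last step left them, time stands still between calls to the robot, and variables do not carry over. Pictures are saved under pics/ and viewed, at most 10 in all, crops included, and the job is handed in when it is done.

```bash
mkdir -p pics; cat > h.py <<'E'
import numpy as np, cv2
from workcell import env
def grab(n,f):
    m=env.camera_model(n); im=env.grab_frame(n); cv2.imwrite('pics/'+f+'.png',im[:,:,::-1]); np.save('pics/'+f+'.npy',im); 
    import pickle; pickle.dump(m,open('pics/'+f+'.pkl','wb')); return im,m
def load(f):
    import pickle; return np.load('pics/'+f+'.npy'),pickle.load(open('pics/'+f+'.pkl','rb'))
def ray(m,u,v,fish=False):
    T=np.array(m['camera_from_world']); x=(u-m['cx'])/m['fx']; y=(v-m['cy'])/m['fy']
    if fish:
        r=np.hypot(x,y); s=np.sin(r)/r if r>1e-9 else 1; d=np.array([x*s,-y*s,-np.cos(r)])
    else: d=np.array([x,-y,-1.])
    R=T[:3,:3]; return -R.T@T[:3,3], R.T@d
def onz(m,u,v,z,fish=False):
    c,d=ray(m,u,v,fish); return c+d*(z-c[2])/d[2]
def tri(rays):
    A=np.zeros((3,3));b=np.zeros(3)
    for c,d in rays:
        d=d/np.linalg.norm(d);P=np.eye(3)-np.outer(d,d);A+=P;b+=P@c
    return np.linalg.solve(A,b)
def proj(m,p,fish=False):
    T=np.array(m['camera_from_world']);q=T[:3,:3]@np.array(p)+T[:3,3];x,y,z=q[0],-q[1],-q[2]
    if fish:
        r=np.hypot(x,y);t=np.arctan2(r,z);k=t/r; return m['cx']+m['fx']*x*k,m['cy']+m['fy']*y*k
    return m['cx']+m['fx']*x/z,m['cy']+m['fy']*y/z
E
python3 - <<'E'
from h import *
for n in('scene','top'):
    im,m=grab(n,n+'0'); print(n,{k:np.round(v,2).tolist() for k,v in m.items()})
s=env.state();print(s['time_s'],s['ee_pos'],s['ee_rot'],s['force'])
E
```

```text
scene {'fx': 465.08, 'fy': 465.08, 'cx': 327.01, 'cy': 245.06, 'camera_from_world': [[-0.61, 0.79, 0.0, 305.24], [-0.6, -0.47, 0.64, 314.33], [0.51, 0.39, 0.77, -1348.61], [0.0, 0.0, 0.0, 1.0]]}
top {'fx': 503.08, 'fy': 503.08, 'cx': 323.89, 'cy': 244.38, 'camera_from_world': [[-0.02, -1.0, -0.03, 88.73], [0.99, -0.02, 0.11, -561.17], [-0.11, -0.02, 0.99, -1189.89], [0.0, 0.0, 0.0, 1.0]]}
0.1 [259.58839795 512.58496957 231.996375  ] [-1.79905990e+02 -1.73299784e-03  1.53140133e+02] [-0.41614745 -0.37412101 -0.0085009 ]
```

View pics/top0.png

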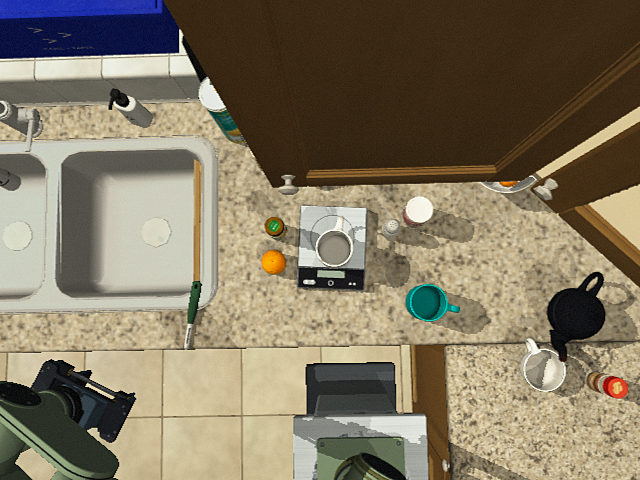

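View pics/scene0.png

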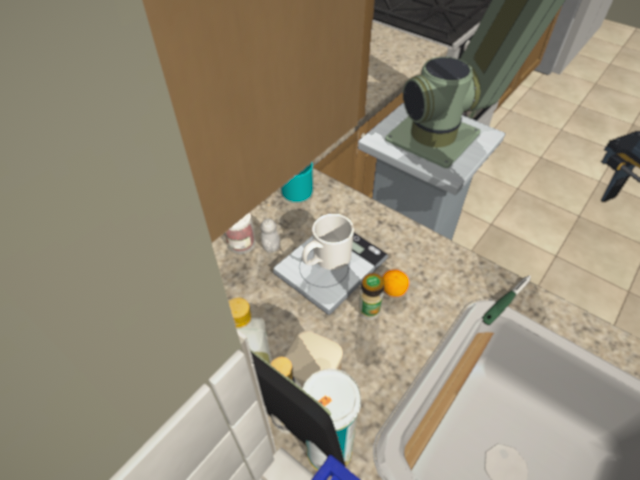

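The top view shows the white mug at (334,246) on the scale (331,248), with its handle pointing to the rear. Around it are the spice jar (274,227), mandarin (274,262), pepper mill (391,227), jam jar (418,210) and peeler (193,315). The look-alikes are the turquoise mug (428,302) and a second white mug on the other counter (545,368). The mug meant is the one standing on the scale. I'll confirm it in an enlarged crop.

```bash
python3 - <<'E'
from h import *
im,_=load('top0'); a=im[185:305,255:415]; cv2.imwrite('pics/c1.png',cv2.resize(a,None,fx=5,fy=5,interpolation=cv2.INTER_CUBIC)[:,:,::-1])
E
```

```text
(no output)
```

View pics/c1.png

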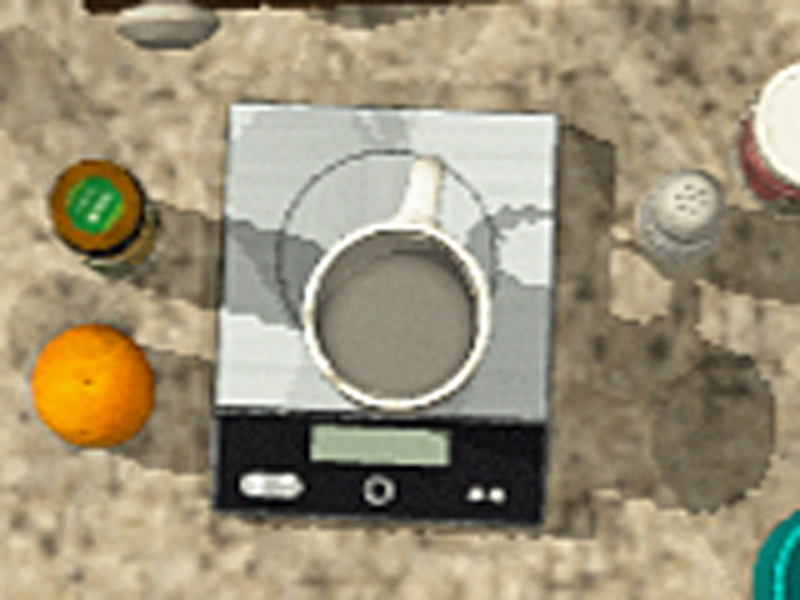

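The crop confirms it: a white mug on the scale, rim centre about (397,317), handle to the rear. The tare oblong is at (271,486), the ring at (379,490) and the dots at (486,494).

```bash
python3 - <<'E'
from h import *
im,m=load('top0'); f=lambda U,V,z:onz(m,(U+.5)/5-.5+255,(V+.5)/5-.5+185,z)
c=np.array([f(*p,26)[:2] for p in[(231,104),(557,115),(547,420),(217,408)]])
print('plate',c.round(1).tolist(),c.mean(0).round(1))
w=np.array([f(*p,22)[:2] for p in[(271,486),(379,490),(486,494)]]);print('win',w.round(1).tolist())
d=w[0]-w[2];yaw=np.degrees(np.arctan2(-d[0],d[1]));e=(c[0]+c[3]-c[1]-c[2]);e2=(c[0]+c[1]-c[2]-c[3])
print('yaw',yaw,np.degrees(np.arctan2(-e[0],e[1])),np.degrees(np.arctan2(e2[1],e2[0])))
r=np.array([f(397+94*np.cos(t),317+94*np.sin(t),116)[:2] for t in np.arange(0,6.28,.3)])
print('mug',r.mean(0).round(1),'dia',2*np.linalg.norm(r-r.mean(0),axis=1).mean(), 'handle tip',f(430,160,106)[:2].round(1))
C,d=ray(m,320,240);print('cam',C)
for n,p,z in[('spice',(95,208),105),('mandarin',(93,385),25),('mill',(682,205),90)]:print(n,f(*p,z)[:2].round(1))
# scene view
im,ms=load('scene0');print('plate px in scene',[np.round(proj(ms,[*q,26]),1).tolist() for q in c],'win',[np.round(proj(ms,[*q,22]),1).tolist() for q in w],'rim',np.round(proj(ms,[*r.mean(0),117]),1))
cv2.imwrite('pics/c2.png',cv2.resize(im[200:320,255:415],None,fx=5,fy=5,interpolation=cv2.INTER_CUBIC)[:,:,::-1])
mw=env.camera_model('wrist');T=np.array(mw['camera_from_world']);print(mw['fx'],'wristcam pos',-T[:3,:3].T@T[:3,3],'axis',-T[2,:3])
E
```

```text
plate [[661.5, 130.2], [651.7, -29.7], [502.3, -20.2], [511.9, 139.6]] [581.8  55. ]
win [[473.7, 114.3], [470.5, 61.9], [467.4, 10.2]]
yaw -3.4459923684411167 -3.4768652951087278 -3.6166989513889183
mug [545.3  50.8] dia 84.94404539381391 handle tip [618.  34.]
cam [ 433.00032524   47.12099148 1244.55710385]
spice [600.  188.1]
mandarin [524.7 200. ]
mill [596.5 -81.9]
plate px in scene [[329.3, 309.6], [273.4, 267.8], [319.5, 229.3], [374.5, 265.4]] win [[374.5, 250.3], [356.2, 238.6], [339.0, 227.6]] rim [333.3 227.7]
371.64829954431775 wristcam pos [196.98950634 544.20762252 383.42602721] axis [ 0.22498466 -0.11633427 -0.9673925 ]
```

View pics/c2.png

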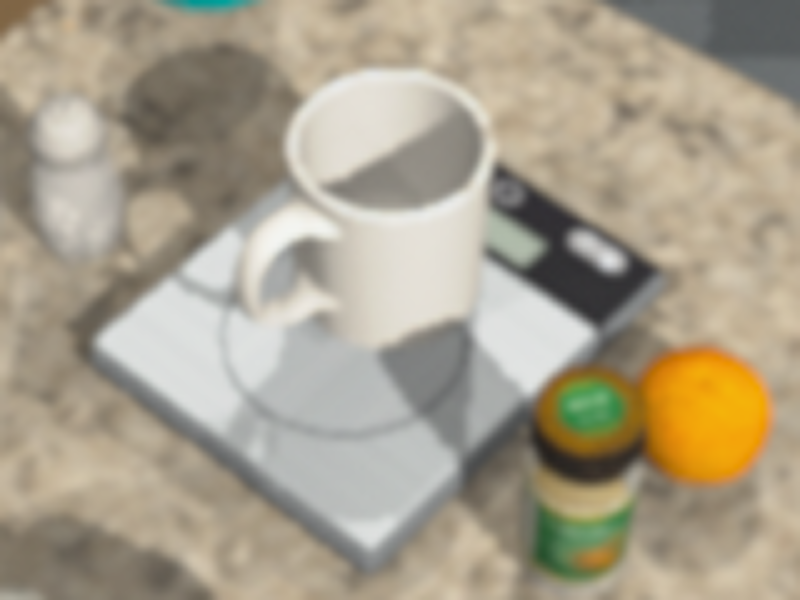

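The scene view matches the top-view geometry: the projected plate corners, tare window and rim agree within about 1 px. That confirms the heights from two views. The mug has to go about 37 mm, heading about 6.6°. I'll turn the tool so the two fingers form a V, then travel over.

```bash
python3 -m jog '{"jaw":[40,40,40,40,40],"slide":[[0,0,0],[0,0,0],[0,0,0],[0,0,0],[0,0,0]],"spin":[-0.84,-0.84,-0.84,-0.84,-0.84]}' && python3 -m jog '{"jaw":[40,40,40,40,40,40,40,40,40],"slide":[[-0.29,-0.91,0],[-0.29,-0.91,0],[-0.29,-0.91,0],[-0.29,-0.91,0],[-0.29,-0.91,0],[-0.29,-0.91,0],[-0.29,-0.91,0],[-0.29,-0.91,0],[-0.29,-0.91,0]],"spin":[0,0,0,0,0,0,0,0,0]}'
```

```text
time_s: 0.6
ee_pos: [259.6, 512.7, 232.3]
ee_rot: [-180.0, -0.0, -173.0]
force: [0.1, -0.1, 0.1]
gripper_width: 54.1
gripper_force: 0.0
time_s: 1.5
ee_pos: [366.5, 276.9, 232.4]
ee_rot: [-180.0, -0.0, -173.3]
force: [-0.6, -0.2, -0.1]
gripper_width: 40.2
gripper_force: 0.0
```

```bash
python3 -m jog '{"jaw":[40,40,40,40,40,40,40,40,40,40],"slide":[[-0.29,-0.91,0],[-0.29,-0.91,0],[-0.29,-0.91,0],[-0.29,-0.91,0],[-0.29,-0.91,0],[-0.29,-0.91,0],[-0.29,-0.91,0],[-0.29,-0.91,0],[0,0,0],[0,0,0]],"spin":[0,0,0,0,0,0,0,0,0,0]}'
python3 - <<'E'
from h import *
s=env.state();print(s['ee_pos'],s['ee_rot'],s['qpos'])
im,m=grab('wrist','w1')
E
```

```text
time_s: 2.5
ee_pos: [460.9, 69.2, 232.4]
ee_rot: [180.0, -0.1, -173.3]
force: [-0.7, -0.1, 0.0]
gripper_width: 39.8
gripper_force: 0.0
[460.89060948  69.20533897 232.35385045] [ 1.79966819e+02 -6.29959209e-02 -1.73348696e+02] [ 7.10266460e+00  8.50782338e+00  1.03006473e+02  3.61829769e-02
  6.85484402e+01 -8.95618721e+01]
```

View pics/w1.png

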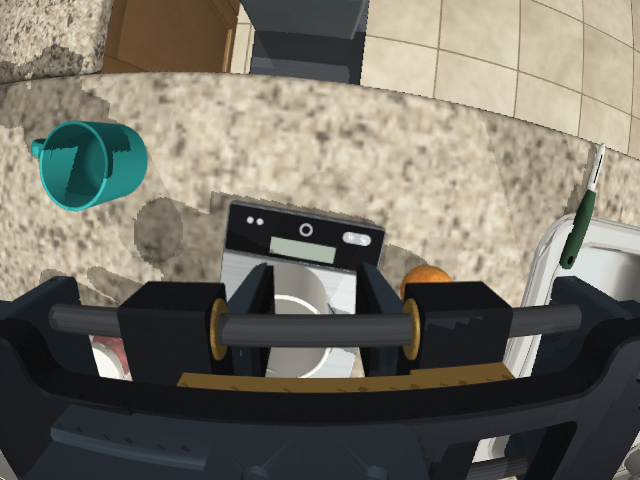

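The wrist view shows the panel windows at dots (255,221), ring (306,229) and tare (357,239), with the mug between the fingers. I'll use it as a second measurement.

```bash
python3 - <<'E'
from h import *
im,m=load('w1');_,t=load('top0')
g=cv2.cvtColor(im,cv2.COLOR_RGB2GRAY)
k=(g>120).astype(np.uint8);n,l,st,ce=cv2.connectedComponentsWithStats(k)
P=[]
for a in ce[[i for i in range(1,n) if 15<st[i,4]<700 and 235<ce[i][0]<385 and 208<ce[i][1]<250]]: print(a.round(1), onz(m,*a,22,True).round(1))
f=lambda U,V:((U+.5)/5-.5+255,(V+.5)/5-.5+185)
for a,b in[((357,239),(271,486)),((306,229.5),(379,490))]: print('tri',tri([ray(m,*a,True),ray(t,*f(*b))]).round(1))
E
```

```text
[249.6 219.5] [466.8   3.5  22. ]
[259.5 221.5] [467.8  13.7  22. ]
[306.  229.2] [470.4  60.7  22. ]
[356.4 238.4] [473.9 112.1  22. ]
tri [474.  113.5  22.3]
tri [470.4  61.4  23.1]
```

```bash
python3 -m jog '{"jaw":[40,40,40,40,40,40,40,40,40,40],"slide":[[-0.11,-0.48,0],[-0.11,-0.48,0],[0,0,0.8],[0,0,0.8],[0,0,0.8],[0,0,0.8],[0,0,0.8],[0,0,0.8],[0,0,0.8],[0,0,0]],"spin":[0,0,0,0,0,0,0,0,0,0]}'
python3 -m jog '{"jaw":[40,40],"slide":[[0,0,0],[0,0,0]],"spin":[0,0]}'
```

```text
time_s: 3.55
ee_pos: [468.4, 42.5, 62.4]
ee_rot: [180.0, -0.4, -173.2]
force: [-0.5, -0.1, -0.3]
gripper_width: 40.2
gripper_force: 0.0
time_s: 3.75
ee_pos: [472.0, 42.1, 66.0]
ee_rot: [180.0, 0.1, -173.2]
force: [-0.2, 0.5, -0.1]
gripper_width: 40.0
gripper_force: 0.0
```

```bash
python3 -m jog '{"jaw":[40,40,40,40,40,40,40,40,40,40],"slide":[[-0.12,0,0],[-0.12,0,0],[-0.12,0,0],[-0.12,0,0],[-0.1,0,0],[-0.1,0,0],[-0.1,0,0],[-0.1,0,0],[-0.1,0,0],[-0.1,0,0]],"spin":[0,0,0,0,0,0,0,0,0,0]}'
python3 -m jog '{"jaw":[40,40,40,40,40,40],"slide":[[-0.1,0,0],[-0.1,0,0],[-0.1,0,0],[-0.1,0,0],[-0.1,0,0],[0,0,0]],"spin":[0,0,0,0,0,0]}'
python3 - <<'E'
from h import *
im,m=grab('top','top1');a=im[185:305,255:415]; cv2.imwrite('pics/c3.png',cv2.resize(a,None,fx=5,fy=5,interpolation=cv2.INTER_CUBIC)[:,:,::-1])
E
```

```text
time_s: 4.75
ee_pos: [502.9, 45.4, 64.6]
ee_rot: [180.0, -0.1, -173.3]
force: [-3.5, -0.0, 1.5]
gripper_width: 40.1
gripper_force: 1.2
time_s: 5.35
ee_pos: [518.9, 47.3, 64.8]
ee_rot: [180.0, 0.1, -173.3]
force: [-1.4, 0.6, -0.8]
gripper_width: 40.0
gripper_force: 0.6
```

View pics/c3.png

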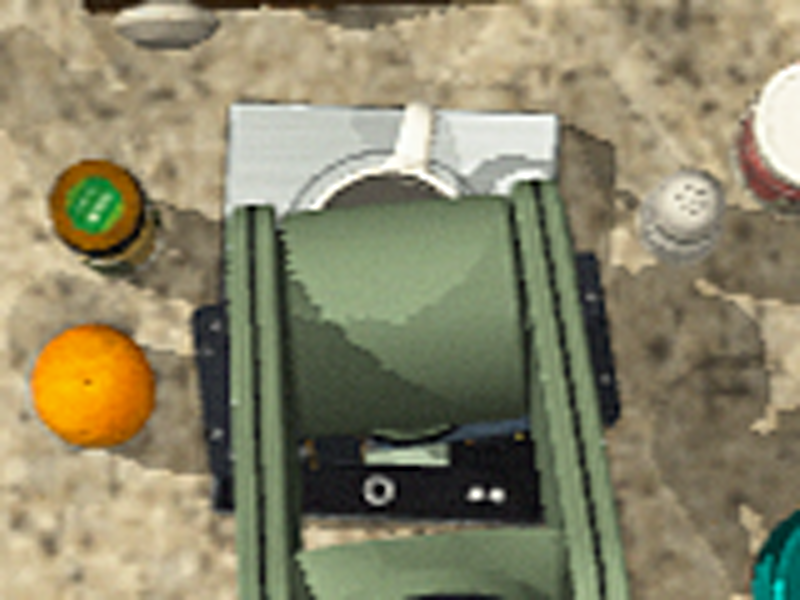

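The crop shows the arm hiding most of the mug. Its rim's rear edge is at about (385,171), up from y=223, so it has moved about 24 mm. I'll push about 11 mm more, then back off and measure.

```bash
python3 -m jog '{"jaw":[40,40,40,40,40,40,40,40,40],"slide":[[-0.1,0,0],[-0.1,0,0],[-0.1,0,0],[-0.1,0,0],[0,0,0],[0.1,0,0],[0.3,0,0],[0.5,0,0],[0.5,0,0]],"spin":[0,0,0,0,0,0,0,0,0]}'
python3 -m jog '{"jaw":[0,0,0,0,0,0,0,0,0,0],"slide":[[0,0,-0.6],[0,0,-0.9],[0.4,0,-0.9],[0.9,0.3,0],[0.9,0.9,0],[0.9,0.9,0],[0.9,0.9,0],[0.9,0.9,0],[0,0,0],[0,0,0]],"spin":[0,0,0,0,0,0,0,0,0,0]}'
python3 - <<'E'
from h import *
im,m=grab('top','top2');a=im[185:305,255:415]; cv2.imwrite('pics/c4.png',cv2.resize(a,None,fx=5,fy=5,interpolation=cv2.INTER_CUBIC)[:,:,::-1])
E
```

```text
time_s: 6.3
ee_pos: [487.7, 43.6, 64.8]
ee_rot: [180.0, 0.0, -173.3]
force: [-0.7, -0.1, 0.6]
gripper_width: 40.1
gripper_force: 0.0
time_s: 7.3
ee_pos: [328.3, 142.9, 137.1]
ee_rot: [180.0, 0.1, -173.1]
force: [0.2, 0.4, 0.8]
gripper_width: 0.2
gripper_force: 0.0
```

View pics/c4.png

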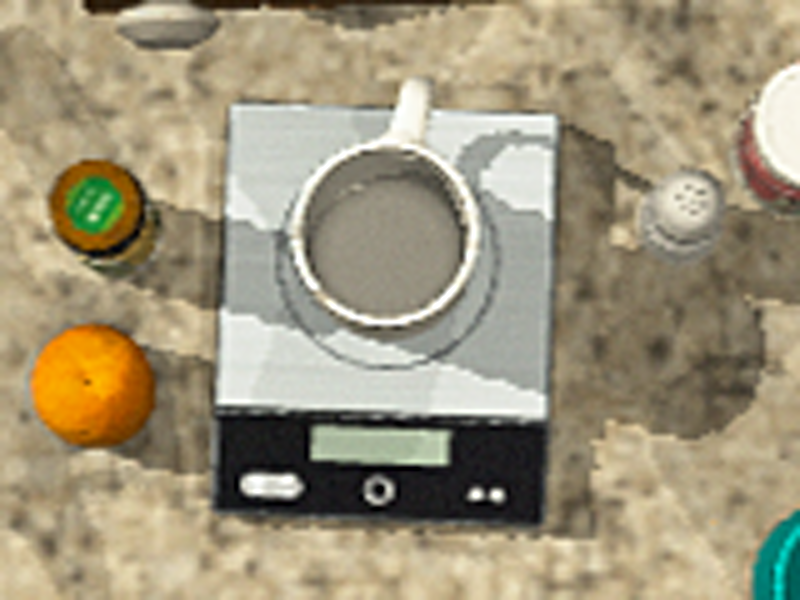

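The mug's rim now spans (290..482, 141..328) in the crop, so its foot is at about (582.6,55.8), against the circle centre at (581.8,55.0). It is within about 1 mm and free-standing. Now the tare.

```bash
python3 -m jog '{"jaw":[0,0,0,0,0,0,0,0,0,0],"slide":[[-0.59,-0.19,0],[-0.59,-0.19,0],[-0.59,-0.19,0],[-0.59,-0.19,0],[-0.59,-0.19,0],[-0.59,-0.19,0],[-0.59,-0.19,0],[-0.57,-0.22,0],[0,0,0],[0,0,0]],"spin":[0,0,0,0,0,0,0,0,0,0]}'
python3 -m jog '{"jaw":[0,0,0,0],"slide":[[0,0,0],[0,0,0],[0,0,0],[0,0,0]],"spin":[0,0,0,0]}'
```

```text
time_s: 8.35
ee_pos: [474.9, 112.0, 136.1]
ee_rot: [180.0, -0.1, -173.4]
force: [-1.0, -0.1, 0.3]
gripper_width: 0.4
gripper_force: 0.0
time_s: 8.75
ee_pos: [473.8, 113.1, 136.9]
ee_rot: [180.0, 0.0, -173.2]
force: [-0.3, -0.4, 0.7]
gripper_width: 0.6
gripper_force: 0.0
```

```bash
python3 -m jog '{"jaw":[0,0,0,0,0,0,0,0,0,0],"slide":[[0,0,0.5],[0,0,0.5],[0,0,0.5],[0,0,0.5],[0,0,0.3],[0,0,0.2],[0,0,0.1],[0,0,0.1],[0,0,0],[0,0,0]],"spin":[0,0,0,0,0,0,0,0,0,0]}'
python3 -m jog '{"jaw":[0,0,0,0,0,0,0,0,0,0],"slide":[[0,0,0],[0,0,0],[0,0,0],[0,0,0],[0,0,0],[0,0,0],[0,0,0],[0,0,0],[0,0,0],[0,0,0]],"spin":[0,0,0,0,0,0,0,0,0,0]}'
python3 -m jog '{"jaw":[0,0,0,0,0,0,0,0,0,0],"slide":[[0,0,0],[0,0,0],[0,0,0],[0,0,0],[0,0,0],[0,0,0],[0,0,0],[0,0,0],[0,0,0],[0,0,0]],"spin":[0,0,0,0,0,0,0,0,0,0]}'
python3 -m jog '{"jaw":[0,0,0,0,0,0,0,0],"slide":[[0,0,0],[0,0,0],[0,0,0],[0,0,0],[0,0,0],[0,0,0],[0,0,0],[0,0,0]],"spin":[0,0,0,0,0,0,0,0]}'
python3 - <<'E'
from h import *
im,m=grab('wrist','w2');a=im[140:380,160:480]; cv2.imwrite('pics/c5.png',cv2.resize(a,None,fx=2,fy=2)[:,:,::-1])
E
```

```text
time_s: 9.75
ee_pos: [474.4, 113.0, 56.1]
ee_rot: [180.0, 0.0, -173.3]
force: [0.0, -0.0, -0.9]
gripper_width: 0.5
gripper_force: 0.0
time_s: 10.75
ee_pos: [474.1, 113.0, 55.7]
ee_rot: [180.0, -0.0, -173.3]
force: [0.2, 1.0, 0.9]
gripper_width: 0.3
gripper_force: 0.0
time_s: 11.75
ee_pos: [474.1, 113.0, 55.8]
ee_rot: [180.0, 0.0, -173.3]
force: [0.5, -0.7, -0.2]
gripper_width: 0.7
gripper_force: 0.0
time_s: 12.55
ee_pos: [474.1, 113.0, 55.7]
ee_rot: [180.0, 0.0, -173.3]
force: [0.4, -0.5, -0.6]
gripper_width: 0.5
gripper_force: 0.0
```

View pics/c5.png

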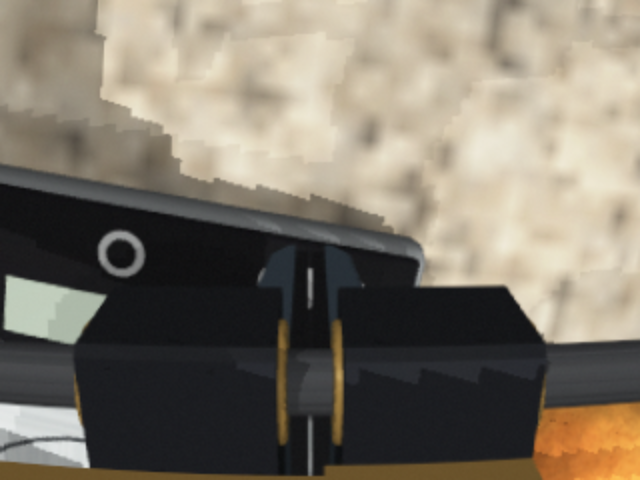

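The wrist crop shows the closed fingertips centred over the tare oblong, whose ends show at (262,275) and (360,283). They were held there about 2.8 s without contact. Now I'll go straight up and hand in.

```bash
python3 -m jog '{"jaw":[0,0,0,0,0,0,0,0,0,0],"slide":[[0,0,-0.3],[0,0,-0.8],[0,0,-0.9],[0,0,-0.9],[0,0,-0.9],[0.8,0,-0.5],[0.9,0,0],[0.9,0,0],[0.5,0,0],[0,0,0]],"spin":[0,0,0,0,0,0,0,0,0,0]}'
python3 -m jog '{"jaw":[0,0,0,0],"slide":[[0,0,0],[0,0,0],[0,0,0],[0,0,0]],"spin":[0,0,0,0]}'
python3 - <<'E'
from h import *
b,_=load('top2');im,m=grab('top','top3')
print('changed px near mug/plate',(np.abs(im[190:265,295:365].astype(int)-b[190:265,295:365]).max(2)>60).sum())
print(env.job_done())
E
```

```text
time_s: 13.6
ee_pos: [380.3, 101.8, 185.2]
ee_rot: [180.0, 0.0, -173.2]
force: [0.4, 0.3, 0.6]
gripper_width: 0.3
gripper_force: 0.0
time_s: 14.0
ee_pos: [382.4, 102.1, 184.6]
ee_rot: [180.0, -0.0, -173.3]
force: [-0.5, -0.1, -0.6]
gripper_width: 0.5
gripper_force: 0.0
changed px near mug/plate 0
the job is handed in; nothing more can be done
None
```

The mug stands inside the engraved circle, measured about 1 mm from its centre. I then held closed fingertips about 15 mm above the tare window for about 2.8 s, backed the arm off, and handed the job in at 14 s; no verdict came back, and I did not see the display change.

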